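# Find the zero of the bakery's decaf grinder

### The arm

A 6-joint arm with a two-finger parallel gripper is mounted at the origin on the work surface. World frame = base frame: x ahead of the robot, y to its left, z up, the work surface at z = 0. Lengths are in mm, angles in rad, forces in N, time in s.
With the tool pointing down it reaches from about 350 to 975 mm from the base axis. Payload 7.1 kg.
Tool frame: the origin (TCP) lies midway between the tips of the shut fingers; the grasp point (between the pads) lies 19 mm behind it (ctrl.grip_point_offset is the distance from the TCP to the grasp point, in mm); z points along the fingers, y is the line along which they close (so a half turn about z gives the same grasp; the last joint's range is limited). The gripper opens to 88 mm and grips with 3 to 60 N. Pads are 20 mm wide; open, the fingers measure 115 mm over their backs; the gripper's body (75 mm by 178 mm) begins 61 mm behind the grasp point.
Start: joints at [-1.282, 0.423, 1.63, -0, 1.089, -0.019], TCP at [189.369, -595.604, 222.675] pointing down, gripper open.
Joint ranges: [-3, 3], [-0.9, 2.11], [0.09, 2.58], [-1.31, 4.45], [0.11, 2.69], [-2.54, 2.54]. Speed limits (rad/s): [2.39, 2.39, 3.01, 3.14, 3.14, 3.14].

### API

Orientations are given as a rotation vector (axis times angle).
In Python, from workcell import get_obs, optics, close_job, spotter, ctrl gives the robot as it stands. The module is installed in compiled form; this text tells all that it offers.
- The arm moves only by the tool move_arm, never from a script. Its argument "rows" is a list of rows, each a list of 5 numbers: the shift along the tool's x, y, z in cm, then the turn about the tool's z in degrees, then the opening in per cent of the stroke, from 0 (shut) to 100 (fully open). A call has 1 to 10 rows; each row shifts and turns the commanded pose from where the row before left it, along the tool's axes as they then stand; what a row does not reach is not made up. A row lasts 1/8 s, in which the tool goes at most 62.5 mm and 10.7 degrees, less where a joint would pass 70% of its speed; a pose out of reach is approached as far as the arm can. A call with a gripper value outside its range is refused whole. The fingers move at their own pace and stop on an object; the grip force is fixed at half the most. Time passes only in rows, so rows that do not move let the fingers close. It gives the time, the measured TCP pose, the force, the opening and the grip force at its end, in the units of the state.
- get_obs(): the state, without advancing time (a new reading comes with each control period).
- optics.get_image(name): name is "scene" or "top" or "wrist"; returns the picture (384x512x3 uint8, blue, green, red); there is no depth.
- optics.calibration(name): a dict with "camera_matrix" (3x3 intrinsics, pixels), "xyz" and "orientation" of the camera in the world. Camera axes: x right, y down, z forward; pixel columns grow to the right and rows downward; lengths in mm; the calibration is good to about 2 mm. A picture is of the moment at which its call begins: read the wrist's pose just before it. calibration takes no time and is no camera call; for the wrist camera it gives the pose at the moment of the call.
- close_job(): hands the job in; it is judged then, once.
Trained networks look in the newest picture that a camera, given by its name, has taken for a name from the list of things; names that differ only in an ending like _2 or _b are one class to them, and where a whole thing is asked for, a point or a joint stands for the part that bears it (a point fixed in the world has none). Each returns a list of dicts, best first, with "conf" (0 to 1); they miss things now and then, are a little off and sometimes report something else, mostly with a low value. They report only what shows in the picture. A call takes as long as a camera call.
- spotter.find_in(camera, label): "point" ([column, row] in pixels, amid what is visible of it).
- spotter.regions_of(camera, label): "region" (384x512 bool, what is visible of it) and "point" ([column, row] in pixels, amid what is visible of it).
The state is a dict: "t": time; "qpos": joint angles; "qvel": joint speeds; "joint_torque": joint torques, N m; "ee_pos": TCP position; "orientation": TCP orientation; "ft_force": force on the tool from outside, world axes, zero at the start; "moment": the same for the moment, N m; "width": finger opening in mm; "grasp_force": force on a finger pad.
Only numpy, scipy, OpenCV 4.12 (cv2) and the standard library are available. Lean on these libraries where they do the work, as an engineer would, in place of code of your own. Each camera call takes 0.05 s, during which the arm holds its last target. There are 200 camera calls.

### The job

Fresh burrs have been fitted in the small coffee grinder, so find its new zero: turn the slim dark grind ring clockwise (seen from above) until you feel the burrs meet, only lightly and never forced, leave the ring there, and slide the red pointer round until it points at the ring's yellow mark. Keep off the fixed metal rings right above and below the grind ring, and leave everything else on the counter where it stands.

Things in the scene. Friction and masses are not known exactly. Their poses are not given: they have to be found in the camera images.
- grinder: white single-dose coffee grinder, fixed; front towards its -x axis; origin on the counter straight below the vertical axis of its rings, z up. Burr chamber 78 mm across on that axis, underside 112 mm up, a spout below. Motor column 72 x 92 mm behind it, 52 to 124 mm along +x, top 184 mm up, joined by a neck no higher than 182 mm
- grind_ring: the grind ring: dark knurled ring, 62 mm across, 12 mm tall, yellow mark 6 mm wide; origin on the turning axis half-way up the ring, 214 mm above the counter; x axis points to the yellow mark, z up. Clockwise from above is finer. It drags with an even 0.3 N m as it turns and stays where left; starts with its mark 0.75 to 1.0 rad counter-clockwise of the grinder's front
- ring_mark (a point): yellow mark on the ring's rim, 31 mm from the axis. Where the burrs meet is not marked: somewhere with this mark within 0.4 rad of the front, either side. From there sprung burrs resist by 2.5 N m per rad more, on a 24 mm arm. Light touch: 0.05 to 0.2 N m above the drag (0.02 to 0.08 rad past first touch); forced: 0.38 N m above it. The drag holds the ring there when let go
- scale_ring: fixed aluminium ring with black division lines below the grind ring, 84 mm across, 8 mm thick; origin on the axis at the centre of its top face, 205 mm above the counter, 3 mm below the underside of the grind ring. Not to be touched
- throat_ring: fixed aluminium throat ring above the grind ring, 55 mm outside diameter (3.5 mm less in radius than the grind ring), 11.5 mm tall, nothing above it; origin on the axis at the centre of its underside, 220.5 mm above the counter. Not to be touched
- pointer_grip (a point): middle of the red zero pointer's tab, 196 mm above the counter, 58 mm from the rings' axis; x axis points outward from that axis, z up. Tab: 26 mm long outward (44 to 70 mm from the axis), 8 mm thick, 16 mm tall, top 1 mm below the scale ring's top, free air below and beside. A thin red arrow runs from it inward to the grind ring. It slides round the axis only
- pointer_tip (a point): tip of the red pointer's arrow, on the scale ring, 35 mm from the axis. The pointer drags with about 1.2 N at its tab, stays where it is left and can go at least 1.2 rad to either side of the grinder's front; it starts 0.7 to 0.95 rad clockwise (from above) of the front
- dosing_cup: steel dosing cup, 54 mm across, 62 mm tall, on the grinder's foot below the spout; origin at the centre of its underside
- tamper: dark steel tamper standing upright, 58 mm across, 88 mm tall; origin at the centre of its underside
- milk_jug: steel milk jug, 80 mm across, 95 mm tall; origin at the centre of its underside
- bean_jar: amber glass jar of beans with wooden lid, 72 mm across, 115 mm tall; origin at the centre of its underside
- espresso_cup: white cup, 64 mm across, 55 mm tall; origin at the centre of its underside
- grinder_brush: wooden brush lying on the counter, about 200 mm long along its x axis
- loading_lid: the grinder's round black lid with wooden knob, 66 mm across, 28 mm tall; origin at the centre of its underside

How it is judged:
By the outcome, as a careful person would: the job done as asked, in the order asked, and still so for the second after the job is handed in, with the robot touching nothing.
It also fails if it takes over 61 s, if anything falls off the work surface, if the arm or the gripper's body presses on something with over 40 N, if the wrist force passes 120 N, or if a joint passes its speed limit or range.

## Working session

There is one attempt and no reset: what is moved stays moved. The work goes in short steps, Python scripts to look and compute and a tool call to move; the robot and the scene stay as the last step left them, time stands still between calls to the robot, and variables do not carry over. Pictures are saved under pics/ and viewed, at most 10 in all, crops included, and the job is handed in when it is done.

Besides the shell and the picture viewer there is one more tool, called after "Emit:" as a command line: name --pt "numbers of a row" for each row, then --argument value for the rest. move_arm: Moves the arm, as the interface text tells. Its arguments: {"type":"object","properties":{"rows":{"type":"array","items":{"type":"array","items":{"type":"number"}}}},"required":["rows"]}

```bash
mkdir -p pics
cat > h.py <<'E'
import numpy as np, cv2
from workcell import get_obs, optics, close_job, spotter, ctrl
from scipy.spatial.transform import Rotation as R
def cam(n):
    c=optics.calibration(n); K=np.array(c["camera_matrix"]); o=np.array(c["orientation"],float)
    Rm=R.from_rotvec(o).as_matrix() if o.shape==(3,) else (o if o.shape==(3,3) else R.from_quat(o).as_matrix())
    return K,Rm,np.array(c["xyz"],float)
def onplane(c,px,z):
    K,Rm,p=c; d=Rm@np.linalg.solve(K,[px[0],px[1],1.]); return p+d*(z-p[2])/d[2]
def proj(c,P):
    K,Rm,p=c; q=K@(Rm.T@(np.array(P,float)-p)); return q[:2]/q[2]
E
python3 - <<'E'
from h import *
print(get_obs()); print(ctrl.grip_point_offset)
ims=[]
for n in ["scene","top","wrist"]:
    im=optics.get_image(n); cv2.imwrite(f"pics/{n}0.png",im); print(n,optics.calibration(n))
    c=cam(n)
    for l,z in [("grind_ring",214),("ring_mark",214),("throat_ring",232),("scale_ring",205),("pointer_grip",196),("pointer_tip",205),("milk_jug",95),("bean_jar",115),("tamper",88)]:
        f=spotter.find_in(n,l)
        for r in f[:1]: print(n,l,np.round(r["point"],1),round(r["conf"],2),np.round(onplane(c,r["point"],z)))
E
```

```text
{'t': 0.0, 'qpos': array([-1.28204311e+00,  4.23837707e-01,  1.63069421e+00, -3.26791590e-05,
        1.08858329e+00, -1.90199855e-02]), 'qvel': array([ 1.16207509e-04,  8.62351402e-05,  9.98236622e-04, -2.25085683e-03,
        5.44897964e-04,  2.16469962e-04]), 'joint_torque': array([-3.29697315e-03, -5.44628263e+01, -2.73670721e+01,  6.41211821e-02,
        2.28394341e-02, -1.02814922e-04]), 'ee_pos': array([ 189.18123226, -595.09637433,  221.90199468]), 'orientation': array([-3.10297711e+00, -4.81336062e-01,  3.66446587e-04]), 'ft_force': array([ 0.64965768, -0.08261223, -0.3373774 ]), 'moment': array([ 0.02124547, -0.03210328, -0.05665179]), 'grasp_force': 0.0, 'width': 87.884398205481}
18.700000000000003
scene {'camera_matrix': array([[400.48582056,   0.        , 249.8859607 ],
       [  0.        , 400.48582056, 185.31895752],
       [  0.        ,   0.        ,   1.        ]]), 'xyz': array([1077.93797232, -857.55913777, 1099.27891381]), 'orientation': array([-2.23382745, -0.65785374,  0.28188144])}
scene grind_ring [213.4 302.3] 0.31 [ 716. -452.  214.]
scene throat_ring [251
[... 492 characters left out ...]
array([-2.13052671,  2.17945688, -0.12836195])}
top ring_mark [251.5 185.5] 0.47 [509.  33. 214.]
top throat_ring [247.1 184.5] 0.55 [510.  44. 232.]
top scale_ring [250.9 201.9] 0.85 [465.  35. 205.]
top pointer_tip [256.1 200.1] 0.62 [470.  21. 205.]
top milk_jug [155.6 163.4] 0.68 [598. 319.  95.]
top bean_jar [162.  221.1] 0.55 [424. 296. 115.]
top tamper [109.4 197.1] 0.69 [501. 459.  88.]
wrist {'camera_matrix': array([[337.97667232,   0.        , 251.52324396],
       [  0.        , 337.97667232, 190.09799765],
       [  0.        ,   0.        ,   1.        ]]), 'xyz': array([ 256.38155571, -574.21775504,  384.63924747]), 'orientation': array([ 2.35930663, -1.7246986 , -0.22754165])}
```

Run:
```python
import cv2,numpy as np
a=cv2.imread("pics/scene0.png");b=cv2.imread("pics/top0.png")
im=np.vstack([a,b]); im=np.hstack([a,b]); cv2.imwrite("pics/both.png",cv2.resize(im,(800,300)))
```

```text
(no output)
```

View pics/both.png

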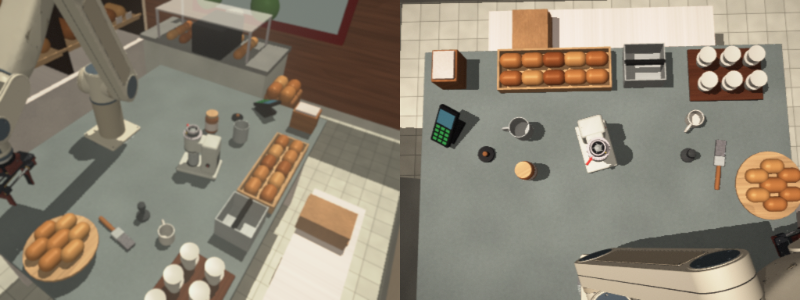

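The grinder stands mid-counter: top camera around (253,190), scene camera around (255,190). Its front faces the robot, and the red pointer is at its lower left in the top view. I'll zoom in.

Run:
```python
import cv2,numpy as np
a=cv2.imread("pics/scene0.png")[145:235,205:295];b=cv2.imread("pics/top0.png")[145:225,210:290]
r=lambda i:cv2.resize(i,(400,400),interpolation=cv2.INTER_CUBIC)
cv2.imwrite("pics/crop.png",np.hstack([r(a),r(b)]))
```

```text
(no output)
```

View pics/crop.png

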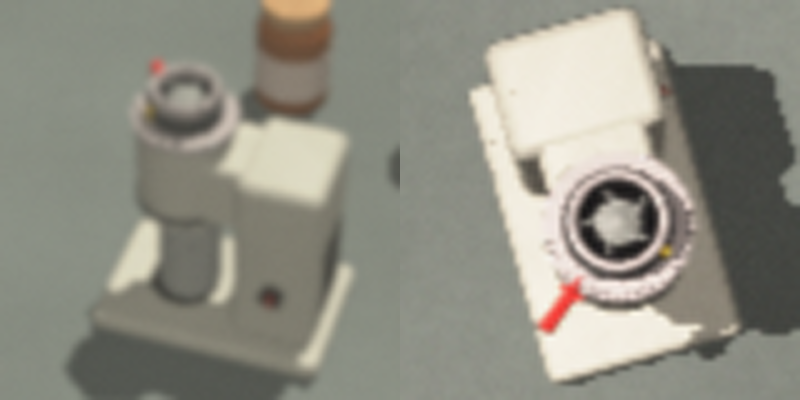

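The top crop shows the throat ring at about full px (253.4,189) and the yellow mark at about (263,195.5). The red pointer is at lower left, about (242,205), and the grinder is yawed about +16°. Next I'll work out a viewing pose for the wrist camera.

```bash
cat >> h.py <<'E'
def delta(target,yaw=None):
    """tool-frame shift in cm to target TCP (mm); yaw = desired world angle (deg) of tool y axis"""
    o=get_obs(); Rm=R.from_rotvec(o["orientation"]).as_matrix()
    d=Rm.T@(np.array(target,float)-o["ee_pos"])/10
    y=np.degrees(np.arctan2(Rm[1,1],Rm[0,1])); 
    return np.round(d,2), round(y,2), (None if yaw is None else round((-(yaw-y)+90)%180-90,2))
E
python3 - <<'E'
from h import *
c=cam("top"); print(onplane(c,(253.4,189),232),onplane(c,(263.2,195.4),217),onplane(c,(242,205),200))
o=get_obs(); Rm=R.from_rotvec(o["orientation"]).as_matrix(); print(Rm.round(3))
K,Rc,p=cam("wrist"); print("cam offset tool",Rm.T@(p-o["ee_pos"]),"cam z in tool",Rm.T@Rc[:,2],"cam x",Rm.T@Rc[:,0])
A=onplane(c,(253.4,189),232)
for z in (400,450):print(delta([A[0]-70,A[1]-0,z]))
E
```

```text
[497.41381504  27.77685453 232.        ] [481.13917737   1.58922332 217.        ] [457.8372794   60.13404556 200.        ]
[[ 0.953  0.303  0.   ]
 [ 0.303 -0.953 -0.   ]
 [-0.     0.    -1.   ]]
cam offset tool [ 7.03465586e+01 -8.77041043e-02 -1.61937865e+02] cam z in tool [-2.58318278e-01 -6.90196702e-04  9.66059621e-01] cam x [3.85933865e-04 9.99999591e-01 8.17641245e-04]
(array([ 41.57, -52.2 , -17.73]), np.float64(-72.36), None)
(array([ 41.57, -52.2 , -22.73]), np.float64(-72.36), None)
```

Emit:
move_arm --pt "0 0 -5.5 0 100" --pt "0 0 -5.5 0 100" --pt "2 -2.5 -5 0 100" --pt "3.5 -4.4 -1.5 0 100" --pt "3.5 -4.4 0 0 100" --pt "3.5 -4.4 0 0 100" --pt "3.5 -4.4 0 0 100" --pt "3.5 -4.4 0 0 100" --pt "3.5 -4.4 0 0 100" --pt "3.5 -4.4 0 0 100"

```text
t: 2.75
ee_pos: [341.3, -196.3, 398.0]
orientation: [3.104, 0.481, 0.001]
ft_force: [0.7, 0.4, 0.8]
width: 88.2
grasp_force: 0.0
```

Run:
```python
from h import *
print(get_obs()["ee_pos"],get_obs()["qpos"],delta([497.4-57,27.8-18,400]))
```

```text
[ 341.26897683 -196.2750933   397.96390418] [-5.52274409e-01 -1.24339262e-01  1.87618440e+00  1.39975209e-04
  1.38871428e+00  7.11201616e-01] (array([ 15.68, -16.64,  -0.2 ]), np.float64(-72.39), None)
```

Emit:
move_arm --pt "3.9 -4.1 0 0 100" --pt "3.9 -4.1 0 0 100" --pt "3.9 -4.2 0 0 100" --pt "3.9 -4.2 0 0 100" --pt "0 0 0 0 100" --pt "0 0 0 0 100"

```text
t: 3.5
ee_pos: [439.1, 7.4, 397.5]
orientation: [3.104, 0.483, -0.001]
ft_force: [-0.4, 0.6, -0.1]
width: 87.9
grasp_force: 0.0
```

Run:
```python
from h import *
o=get_obs(); print(o["ee_pos"],o["qpos"])
c=cam("wrist"); im=optics.get_image("wrist"); cv2.imwrite("pics/w1.png",im)
print(optics.calibration("wrist"))
for l,z in [("grind_ring",214),("ring_mark",220),("throat_ring",232),("scale_ring",205),("pointer_grip",204),("pointer_tip",205),("loading_lid",28)]:
    for r in spotter.find_in("wrist",l)[:2]: print(l,np.round(r["point"],1),round(r["conf"],2),np.round(onplane(c,r["point"],z),1))
cv2.imwrite("pics/w1b.png",cv2.resize(im,(800,600)))
```

```text
[439.09218394   7.3683667  397.54132289] [-1.00083141e-02 -3.96556935e-02  1.80086163e+00 -4.52200520e-04
  1.38086421e+00  1.25210297e+00]
{'camera_matrix': array([[337.97667232,   0.        , 251.52324396],
       [  0.        , 337.97667232, 190.09799765],
       [  0.        ,   0.        ,   1.        ]]), 'xyz': array([506.05253614,  28.22427276, 559.54313416]), 'orientation': array([ 2.35850778, -1.72502651, -0.22765338])}
grind_ring [254.5  76.4] 0.81 [527.6  32.9 214. ]
ring_mark [225.   87.4] 0.58 [509.   56.8 220. ]
throat_ring [228.4 105.2] 0.76 [494.6  48.2 232. ]
scale_ring [228.6  84. ] 0.7 [513.4  55.5 205. ]
pointer_grip [205.6 138.8] 0.83 [453.6  62.8 204. ]
pointer_grip [246.7  77.7] 0.32 [524.7  40.1 204. ]
pointer_tip [208.  138.3] 0.48 [455.   60.4 205. ]
loading_lid [208.5 137.8] 0.21 [430.5  75.6  28. ]
```

View pics/w1b.png

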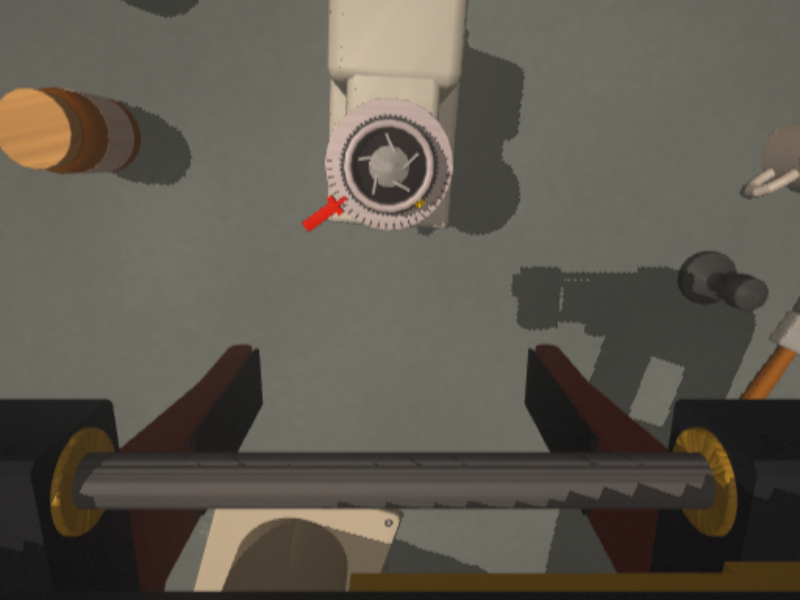

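The wrist view (800x600) shows the scale ring centred at about (389,164). The yellow mark is at (420,203), the red arrow tip at (345,203) and its tail at (306,228). I'll fit the axis with a projected-circle overlay.

```bash
cat >> h.py <<'E'
def overlay(im,c,A,box,s,angs=(),grip=None):
    x0,x1,y0,y1=box; v=cv2.resize(im[y0:y1,x0:x1],None,fx=s,fy=s,interpolation=cv2.INTER_CUBIC)
    T=lambda P:tuple(np.round((proj(c,P)-[x0,y0]+.5)*s).astype(int).tolist())
    t=np.linspace(0,2*np.pi,100)
    for z,r,col in [(205,42,(0,255,0)),(232,27.5,(255,0,0)),(220,31,(255,255,0))]:
        p=np.array([T([A[0]+r*np.cos(a),A[1]+r*np.sin(a),z]) for a in t]); cv2.polylines(v,[p],True,col,1)
    for a,z,r1,r2 in angs: cv2.line(v,T([A[0]+r1*np.cos(a),A[1]+r1*np.sin(a),z]),T([A[0]+r2*np.cos(a),A[1]+r2*np.sin(a),z]),(255,0,255),1)
    return v
def colour_angles(im,c,A):
    h=cv2.cvtColor(im,cv2.COLOR_BGR2HSV).astype(int); H,S,V=h[...,0],h[...,1],h[...,2]
    out={}
    for n,m,z,rr in [("yellow",(H>18)&(H<35)&(S>110)&(V>60),219,(24,37)),("red",((H<6)|(H>174))&(S>150)&(V>90),204.5,(30,75))]:
        ys,xs=np.nonzero(m); P=np.array([onplane(c,(x,y),z)[:2]-A for x,y in zip(xs,ys)]).reshape(-1,2)
        r=np.hypot(*P.T); k=(r>rr[0])&(r<rr[1]); P=P[k]
        if len(P): a=np.arctan2(P[:,1],P[:,0])%(2*np.pi); out[n]=(len(P),round(float(np.median(a)),4),np.round([r[k].min(),r[k].max()],1)); out[n+"px"]=(xs[k].mean(),ys[k].mean())
    return out
E
python3 - <<'E'
from h import *
im=cv2.imread("pics/w1.png"); c=cam("wrist")
def sharp(g,z,r,sgn):
    pass
A0=onplane(c,(249.3,105),205)[:2]; print("scale-center est",A0, "throat est",onplane(c,(389/1.5625,165/1.5625),232))
# refine: maximise radial gradient on projected scale circle outer edge + throat top edge
g=cv2.GaussianBlur(cv2.cvtColor(im,cv2.COLOR_BGR2GRAY).astype(np.float32),(0,0),.8)
t=np.linspace(0,2*np.pi,240,endpoint=False)
def samp(A,r,z):
    p=np.array([proj(c,[A[0]+r*np.cos(a),A[1]+r*np.sin(a),z]) for a in t],np.float32)
    return cv2.remap(g,p[:,0].reshape(1,-1),p[:,1].reshape(1,-1),cv2.INTER_LINEAR)[0]
from scipy.optimize import minimize
fr=lambda A:-np.mean(np.abs(samp(A,41,205)-samp(A,43.,205)))-np.mean(np.abs(samp(A,26.5,232)-samp(A,28.5,232)))
m=minimize(fr,A0,method="Nelder-Mead",options=dict(initial_simplex=[A0,A0+[4,0],A0+[0,4]])); A=m.x; print(A,m.fun)
ca=colour_angles(im,c,A); print(ca)
cv2.imwrite("pics/ov1.png",overlay(im,c,A,(190,300,50,155),5.5,[(ca["red"][1],204.5,35,70)]+([(ca["yellow"][1],219,31,42)] if "yellow" in ca else [])))
E
```

```text
scale-center est [500.65611477  28.94381299] throat est [500.46546159  29.01990481 232.        ]
[501.02006666  30.28176419] -67.47932434082031
{'yellow': (27, 4.1305, array([29.9, 33.6])), 'yellowpx': (np.float64(268.18518518518516), np.float64(129.8148148148148)), 'red': (240, 2.5223, array([36.3, 69.9])), 'redpx': (np.float64(207.24583333333334), np.float64(135.96666666666667))}
```

View pics/ov1.png

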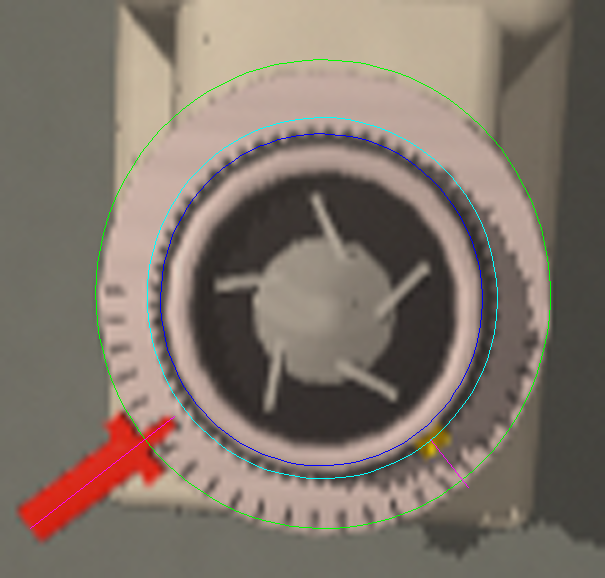

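Run:
```python
from h import *
print(delta([500.7,30.0,260],115.6));
```

```text
(array([ 6.55, -0.36, 13.78]), np.float64(-72.44), np.float64(-8.04))
```

Emit:
move_arm --pt "3.3 -0.2 0 0 100" --pt "3.25 -0.16 0 0 100" --pt "0 0 4.5 -4 100" --pt "0 0 4.5 -4 100" --pt "0 0 4.8 0 100" --pt "0 0 0 0 100" --pt "0 0 0 0 100"

```text
t: 4.78
ee_pos: [501.8, 30.6, 261.3]
orientation: [3.063, 0.696, 0.003]
ft_force: [0.6, -0.4, 1.1]
width: 87.7
grasp_force: 0.0
```

Run:
```python
from h import *
print(delta([500.7,30.0,210],115.6)); o=get_obs();print(o["ee_pos"],o["orientation"])
c=cam("wrist"); im=optics.get_image("wrist"); cv2.imwrite("pics/w2.png",im)
A=np.array([500.7,30.0]); print(colour_angles(im,c,A))
cv2.imwrite("pics/ov2.png",overlay(im,c,A,(100,400,150,384),2.5))
```

```text
(array([-0.13,  0.  ,  5.13]), np.float64(-64.39), np.float64(0.01))
[501.79799359  30.60299436 261.28568323] [3.06308076e+00 6.96280523e-01 2.88489648e-03]
{'red': (563, 2.4911, array([36.3, 68.8])), 'redpx': (np.float64(184.29662522202486), np.float64(241.38898756660745))}
```

View pics/ov2.png

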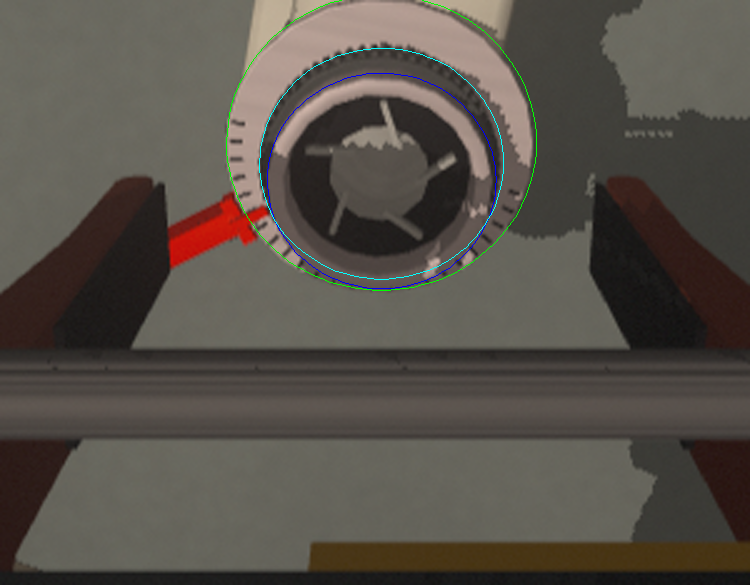

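The overlay fits to under 1 mm, and the fingers straddle the ring evenly (inner edges at about 165 and 593, ring centre at about 380). I'll lower to z 210 and close.

Emit:
move_arm --pt "-0.1 -0.05 2.5 0 100" --pt "0 0 2.0 0 100" --pt "0 0 0.6 0 100" --pt "0 0 0 0 100" --pt "0 0 0 0 100"

```text
t: 5.45
ee_pos: [500.5, 30.8, 209.9]
orientation: [3.063, 0.697, 0.003]
ft_force: [-0.0, 0.1, -0.3]
width: 87.5
grasp_force: 0.0
```

Run:
```python
from h import *
o=get_obs();print(o);print(delta([500.5,30.4,210]))
```

```text
{'t': 5.45, 'qpos': array([3.77286606e-02, 2.58086321e-01, 1.91136405e+00, 3.12510707e-05,
       9.70002064e-01, 1.16116065e+00]), 'qvel': array([ 0.00065059,  0.00189399,  0.00402885, -0.00096584, -0.00354831,
        0.00051449]), 'joint_torque': array([-8.05443095e-03, -4.15074778e+01, -2.48028070e+01,  3.48705822e-02,
       -5.67545928e-02,  5.70458428e-05]), 'ee_pos': array([500.47695789,  30.80775216, 209.92835716]), 'orientation': array([3.06297036, 0.69676342, 0.00331099]), 'ft_force': array([-0.02624086,  0.0507415 , -0.25965159]), 'moment': array([-0.02405384,  0.00013327,  0.00145347]), 'grasp_force': 0.0, 'width': 87.5315922594854}
(array([-0.02,  0.04, -0.01]), np.float64(-64.37), None)
```

Emit:
move_arm --pt "0 0 0 0 60" --pt "0 0 0 0 60" --pt "0 0 0 0 60" --pt "0 0 0 0 60"

```text
t: 5.95
ee_pos: [500.1, 30.0, 208.9]
orientation: [3.062, 0.697, 0.001]
ft_force: [1.4, -5.2, 0.7]
width: 61.3
grasp_force: 30.0
```

Run:
```python
from h import *
o=get_obs();print({k:o[k] for k in ("ft_force","moment","grasp_force","width","ee_pos")})
```

```text
{'ft_force': array([ 1.3758895 , -5.2080206 ,  0.68110622]), 'moment': array([-0.81375935, -0.17151291, -0.05063038]), 'grasp_force': 29.99995082616806, 'width': 61.28965577662049, 'ee_pos': array([500.11055404,  29.99737506, 208.8712945 ])}
```

Emit:
move_arm --pt "0 0.05 0 0 50" --pt "0 0 0 2 50" --pt "0 0 0 2 50" --pt "0 0 0 0 50"

```text
t: 6.45
ee_pos: [500.1, 30.0, 208.8]
orientation: [3.085, 0.587, 0.001]
ft_force: [1.8, -5.2, 1.6]
width: 61.5
grasp_force: 30.0
```

```bash
cat >> h.py <<'E'
def st():
    L=[]
    for _ in range(1): o=get_obs()
    print("F",o["ft_force"].round(2),"M",o["moment"].round(3),"yaw",delta([0,0,0])[1],"pos",o["ee_pos"].round(1),"w",round(o["width"],1),round(o["grasp_force"],1),"q6",round(o["qpos"][5],4),"tau6",round(o["joint_torque"][5],3),"t",o["t"])
E
python3 -c "
from h import *
st()"
```

```text
F [ 1.77 -5.16  1.6 ] M [-0.876 -0.204 -0.046] yaw -68.47 pos [500.1  30.  208.8] w 61.5 30.0 q6 1.232 tau6 0.065 t 6.45
```

Emit:
move_arm --pt "0 0 0 2 50" --pt "0 0 0 2 50" --pt "0 0 0 2 50"

```text
t: 6.82
ee_pos: [500.1, 29.9, 208.8]
orientation: [3.112, 0.424, 0.001]
ft_force: [2.2, -5.3, 1.7]
width: 61.2
grasp_force: 30.0
```

```bash
python3 -c "
from h import *
st()
im=optics.get_image('top');cv2.imwrite('pics/t3.png',im);c=cam('top');print(colour_angles(im,c,np.array([499.5,29.])))
st()"
```

```text
F [ 2.16 -5.26  1.66] M [-0.938 -0.227  0.343] yaw -74.48 pos [500.1  29.9 208.8] w 61.2 30.0 q6 1.3371 tau6 -0.06 t 6.825
{'yellow': (5, 4.0158, array([27.6, 31.4])), 'yellowpx': (np.float64(261.4), np.float64(195.8)), 'red': (13, 2.5198, array([38.6, 56.1])), 'redpx': (np.float64(243.3846153846154), np.float64(203.69230769230768))}
F [ 1.64 -4.77  1.89] M [-1.004 -0.222  0.118] yaw -74.57 pos [500.2  29.9 208.9] w 61.2 30.0 q6 1.3386 tau6 0.111 t 6.875
```

Emit:
move_arm --pt "0 0 0 1.5 50" --pt "0 0 0 1.5 50"

```text
t: 7.12
ee_pos: [500.2, 29.9, 208.9]
orientation: [3.122, 0.343, 0.001]
ft_force: [1.1, -6.0, 1.1]
width: 61.3
grasp_force: 30.0
```

```bash
python3 -c "
from h import *
st()"
```

```text
F [ 1.14 -6.01  1.09] M [-0.897 -0.23   0.283] yaw -77.46 pos [500.2  29.9 208.9] w 61.3 30.0 q6 1.3891 tau6 0.029 t 7.125
```

Emit:
move_arm --pt "0 0 0 1.5 50" --pt "0 0 0 1.5 50"

```text
t: 7.38
ee_pos: [500.2, 29.8, 208.8]
orientation: [3.13, 0.261, 0.001]
ft_force: [1.9, -6.6, 0.8]
width: 61.5
grasp_force: 30.0
```

```bash
python3 -c "
from h import *
st()"
```

```text
F [ 1.89 -6.61  0.84] M [-0.968 -0.239  0.307] yaw -80.46 pos [500.2  29.8 208.8] w 61.5 30.0 q6 1.4415 tau6 0.031 t 7.375
```

Emit:
move_arm --pt "0 0.05 0 1.5 50" --pt "0 0 0 1.5 50"

```text
t: 7.62
ee_pos: [500.1, 29.8, 208.8]
orientation: [3.136, 0.179, 0.001]
ft_force: [2.2, -3.9, 2.0]
width: 61.1
grasp_force: 30.0
```

```bash
python3 -c "
from h import *
st()"
```

```text
F [ 2.21 -3.93  1.99] M [-0.655 -0.228  0.317] yaw -83.46 pos [500.1  29.8 208.8] w 61.1 30.0 q6 1.4927 tau6 0.027 t 7.625
```

Emit:
move_arm --pt "0 0 0 1.5 50" --pt "0 0 0 1.5 50"

```text
t: 7.88
ee_pos: [500.2, 29.8, 208.9]
orientation: [3.14, 0.097, 0.001]
ft_force: [2.2, -4.5, 3.0]
width: 61.3
grasp_force: 30.0
```

```bash
python3 -c "
from h import *
st()"
```

```text
F [ 2.16 -4.52  3.01] M [-0.789 -0.253  0.277] yaw -86.46 pos [500.2  29.8 208.9] w 61.3 30.0 q6 1.545 tau6 0.031 t 7.875
```

Emit:
move_arm --pt "0 0 0 1 50" --pt "0 0 0 1 50"

```text
t: 8.12
ee_pos: [500.2, 29.8, 208.8]
orientation: [3.141, 0.043, 0.001]
ft_force: [1.4, -3.7, 2.4]
width: 60.9
grasp_force: 30.0
```

```bash
python3 -c "
from h import *
st()"
```

```text
F [ 1.39 -3.72  2.37] M [-0.824 -0.288  0.248] yaw -88.42 pos [500.2  29.8 208.8] w 60.9 30.0 q6 1.5792 tau6 0.123 t 8.125
```

Emit:
move_arm --pt "0 0 0 1 50" --pt "0 0 0 1 50"

```text
t: 8.38
ee_pos: [500.1, 29.7, 208.8]
orientation: [3.141, -0.012, 0.001]
ft_force: [1.2, -5.1, 3.6]
width: 61.4
grasp_force: 30.0
```

```bash
python3 -c "
from h import *
st()"
```

```text
F [ 1.22 -5.14  3.6 ] M [-0.821 -0.257  0.355] yaw -90.43 pos [500.1  29.7 208.8] w 61.4 30.0 q6 1.6142 tau6 0.121 t 8.375
```

Emit:
move_arm --pt "0 0 0 1 50" --pt "0 0 0 1 50"

```text
t: 8.62
ee_pos: [500.1, 29.7, 208.8]
orientation: [3.141, -0.066, 0.001]
ft_force: [1.6, -5.3, 2.7]
width: 61.9
grasp_force: 30.0
```

```bash
python3 -c "
from h import *
st()"
```

```text
F [ 1.59 -5.29  2.73] M [-0.869 -0.249  0.274] yaw -92.42 pos [500.1  29.7 208.8] w 61.9 30.0 q6 1.649 tau6 0.121 t 8.625
```

Emit:
move_arm --pt "0 0 0 1 50" --pt "0 0 0 1 50"

```text
t: 8.88
ee_pos: [500.1, 29.7, 208.8]
orientation: [3.139, -0.121, 0.001]
ft_force: [1.1, -5.1, 3.9]
width: 60.9
grasp_force: 30.0
```

```bash
python3 -c "
from h import *
st()"
```

```text
F [ 1.09 -5.07  3.86] M [-0.912 -0.307  0.323] yaw -94.43 pos [500.1  29.7 208.8] w 60.9 30.0 q6 1.6839 tau6 0.121 t 8.875
```

Emit:
move_arm --pt "0 0 0 1 50" --pt "0 0 0 1 50"

```text
t: 9.12
ee_pos: [500.1, 29.7, 208.8]
orientation: [3.136, -0.176, 0.001]
ft_force: [0.7, -5.9, 4.2]
width: 61.4
grasp_force: 30.0
```

```bash
python3 -c "
from h import *
st()"
```

```text
F [ 0.67 -5.86  4.16] M [-0.843 -0.319  0.327] yaw -96.43 pos [500.1  29.7 208.8] w 61.4 30.0 q6 1.7189 tau6 0.121 t 9.125
```

Emit:
move_arm --pt "0 0 0 1 50" --pt "0 0 0 1 50"

```text
t: 9.38
ee_pos: [500.1, 29.7, 208.8]
orientation: [3.133, -0.231, 0.001]
ft_force: [1.3, -5.3, 3.5]
width: 61.2
grasp_force: 30.0
```

```bash
python3 -c "
from h import *
st()"
```

```text
F [ 1.28 -5.31  3.54] M [-0.943 -0.298  0.318] yaw -98.42 pos [500.1  29.7 208.8] w 61.2 30.0 q6 1.7538 tau6 0.121 t 9.375
```

Emit:
move_arm --pt "0 0 0 1 50" --pt "0 0 0 1 50"

```text
t: 9.62
ee_pos: [500.1, 29.6, 208.8]
orientation: [3.128, -0.285, 0.001]
ft_force: [1.7, -4.9, 3.0]
width: 61.1
grasp_force: 30.0
```

```bash
python3 -c "
from h import *
st()"
```

```text
F [ 1.67 -4.9   2.98] M [-0.901 -0.272  0.289] yaw -100.42 pos [500.1  29.6 208.8] w 61.1 30.0 q6 1.7887 tau6 0.121 t 9.625
```

Emit:
move_arm --pt "0 0 0 1 50" --pt "0 0 0 1 50"

```text
t: 9.88
ee_pos: [500.1, 29.6, 208.8]
orientation: [3.123, -0.34, 0.001]
ft_force: [2.4, -6.0, 4.0]
width: 61.5
grasp_force: 30.0
```

```bash
python3 -c "
from h import *
st()"
```

```text
F [ 2.38 -5.97  3.97] M [-0.908 -0.221  0.321] yaw -102.42 pos [500.1  29.6 208.8] w 61.5 30.0 q6 1.8236 tau6 0.121 t 9.875
```

Emit:
move_arm --pt "0 0 0 1 50" --pt "0 0 0 1 50"

```text
t: 10.12
ee_pos: [500.1, 29.6, 208.8]
orientation: [3.116, -0.394, 0.001]
ft_force: [1.4, -6.5, 3.3]
width: 61.0
grasp_force: 30.0
```

```bash
python3 -c "
from h import *
st()"
```

```text
F [ 1.43 -6.53  3.27] M [-0.931 -0.295  0.259] yaw -104.42 pos [500.1  29.6 208.8] w 61.0 30.0 q6 1.8585 tau6 0.121 t 10.125
```

Emit:
move_arm --pt "0 0 0 1 50" --pt "0 0 0 1 50"

```text
t: 10.38
ee_pos: [500.1, 29.6, 208.8]
orientation: [3.109, -0.449, 0.001]
ft_force: [1.4, -5.3, 3.5]
width: 61.4
grasp_force: 30.0
```

```bash
python3 -c "
from h import *
st()"
```

```text
F [ 1.44 -5.25  3.55] M [-0.904 -0.259  0.318] yaw -106.42 pos [500.1  29.6 208.8] w 61.4 30.0 q6 1.8934 tau6 0.121 t 10.375
```

Emit:
move_arm --pt "0 0 0 1 50" --pt "0 0 0 1 50"

```text
t: 10.62
ee_pos: [500.1, 29.5, 208.8]
orientation: [3.101, -0.503, 0.001]
ft_force: [0.6, -7.2, 2.8]
width: 61.5
grasp_force: 30.0
```

```bash
python3 -c "
from h import *
st()"
```

```text
F [ 0.64 -7.24  2.8 ] M [-0.921 -0.257  0.273] yaw -108.42 pos [500.1  29.5 208.8] w 61.5 30.0 q6 1.9283 tau6 0.121 t 10.625
```

Emit:
move_arm --pt "0 0 0 1 50" --pt "0 0 0 1 50"

```text
t: 10.88
ee_pos: [500.1, 29.5, 208.8]
orientation: [3.091, -0.557, 0.001]
ft_force: [1.7, -6.6, 3.7]
width: 61.3
grasp_force: 30.0
```

```bash
python3 -c "
from h import *
st()
im=optics.get_image('top');cv2.imwrite('pics/t4.png',im);c=cam('top');print(colour_angles(im,c,np.array([499.5,29.])))
im=optics.get_image('scene');cv2.imwrite('pics/s4.png',im);c=cam('scene');print(colour_angles(im,c,np.array([499.5,29.])))"
```

```text
F [ 1.75 -6.59  3.73] M [-1.022 -0.219  0.33 ] yaw -110.42 pos [500.1  29.5 208.8] w 61.3 30.0 q6 1.9632 tau6 0.121 t 10.875
{'yellow': (6, 3.3957, array([28.3, 32.4])), 'yellowpx': (np.float64(256.0), np.float64(199.5)), 'red': (13, 2.5198, array([42.4, 56.1])), 'redpx': (np.float64(243.15384615384616), np.float64(203.92307692307693))}
{}
```

Emit:
move_arm --pt "0 0 0 1 50" --pt "0 0 0 1 50"

```text
t: 11.22
ee_pos: [500.1, 29.5, 208.8]
orientation: [3.081, -0.611, 0.001]
ft_force: [2.1, -5.7, 3.2]
width: 61.4
grasp_force: 30.0
```

```bash
python3 -c "
from h import *
st()"
```

```text
F [ 2.11 -5.71  3.2 ] M [-0.985 -0.332  0.357] yaw -112.42 pos [500.1  29.5 208.8] w 61.4 30.0 q6 1.9981 tau6 0.12 t 11.225
```

Emit:
move_arm --pt "0 0 0 1 50" --pt "0 0 0 1 50"

```text
t: 11.48
ee_pos: [500.1, 29.5, 208.8]
orientation: [3.07, -0.664, 0.001]
ft_force: [2.1, -5.8, 4.0]
width: 61.1
grasp_force: 30.0
```

```bash
python3 -c "
from h import *
st()"
```

```text
F [ 2.07 -5.76  4.01] M [-0.993 -0.264  0.31 ] yaw -114.42 pos [500.1  29.5 208.8] w 61.1 30.0 q6 2.033 tau6 0.121 t 11.475
```

Emit:
move_arm --pt "0 0 0 1 50" --pt "0 0 0 1 50"

```text
t: 11.72
ee_pos: [500.1, 29.5, 208.8]
orientation: [3.058, -0.718, 0.001]
ft_force: [1.9, -6.1, 4.0]
width: 61.3
grasp_force: 30.0
```

```bash
python3 -c "
from h import *
st()"
```

```text
F [ 1.94 -6.12  3.97] M [-1.063 -0.221  0.29 ] yaw -116.42 pos [500.1  29.5 208.8] w 61.3 30.0 q6 2.0679 tau6 0.121 t 11.725
```

Emit:
move_arm --pt "0 0 0 1 50" --pt "0 0 0 1 50"

```text
t: 11.98
ee_pos: [500.1, 29.5, 208.8]
orientation: [3.045, -0.771, 0.001]
ft_force: [1.2, -5.8, 2.9]
width: 61.4
grasp_force: 30.0
```

```bash
python3 -c "
from h import *
st()"
```

```text
F [ 1.21 -5.79  2.87] M [-1.039 -0.248  0.304] yaw -118.42 pos [500.1  29.5 208.8] w 61.4 30.0 q6 2.1028 tau6 0.121 t 11.975
```

Emit:
move_arm --pt "0 0 0 1 50" --pt "0 0 0 1 50"

```text
t: 12.22
ee_pos: [500.1, 29.4, 208.8]
orientation: [3.031, -0.824, 0.001]
ft_force: [0.7, -7.5, 2.5]
width: 61.4
grasp_force: 30.0
```

```bash
python3 -c "
from h import *
st()"
```

```text
F [ 0.66 -7.51  2.52] M [-1.058 -0.249  0.327] yaw -120.42 pos [500.1  29.4 208.8] w 61.4 30.0 q6 2.1377 tau6 0.121 t 12.225
```

Emit:
move_arm --pt "0 0 0 1 50" --pt "0 0 0 1 50"

```text
t: 12.48
ee_pos: [500.0, 29.5, 208.8]
orientation: [3.016, -0.877, 0.001]
ft_force: [1.4, -6.6, 2.7]
width: 61.7
grasp_force: 30.0
```

```bash
python3 -c "
from h import *
st()"
```

```text
F [ 1.45 -6.61  2.7 ] M [-1.091 -0.256  0.319] yaw -122.42 pos [500.   29.5 208.8] w 61.7 30.0 q6 2.1726 tau6 0.121 t 12.475
```

Emit:
move_arm --pt "0 0 0 1 50" --pt "0 0 0 1 50"

```text
t: 12.72
ee_pos: [500.0, 29.4, 208.8]
orientation: [3.0, -0.929, 0.001]
ft_force: [1.9, -5.8, 4.1]
width: 61.3
grasp_force: 30.0
```

```bash
python3 -c "
from h import *
st()"
```

```text
F [ 1.86 -5.83  4.05] M [-1.074 -0.243  0.349] yaw -124.42 pos [500.   29.4 208.8] w 61.3 30.0 q6 2.2075 tau6 0.126 t 12.725
```

Emit:
move_arm --pt "0 0 0 1 50" --pt "0 0 0 1 50"

```text
t: 12.98
ee_pos: [500.0, 29.4, 208.8]
orientation: [2.984, -0.981, 0.001]
ft_force: [0.5, -6.6, 3.6]
width: 61.6
grasp_force: 30.0
```

```bash
python3 -c "
from h import *
st()"
```

```text
F [ 0.5  -6.6   3.59] M [-1.133 -0.195  0.303] yaw -126.41 pos [500.   29.4 208.8] w 61.6 30.0 q6 2.2424 tau6 0.18 t 12.975
```

Emit:
move_arm --pt "0 0 0 0.5 50" --pt "0 0 0 0.5 50"

```text
t: 13.22
ee_pos: [500.0, 29.4, 208.8]
orientation: [2.975, -1.007, 0.001]
ft_force: [1.4, -6.7, 3.8]
width: 61.1
grasp_force: 30.0
```

```bash
python3 -c "
from h import *
st()"
```

```text
F [ 1.44 -6.74  3.8 ] M [-1.171 -0.22   0.421] yaw -127.39 pos [500.   29.4 208.8] w 61.1 30.0 q6 2.2595 tau6 0.301 t 13.225
```

Both torque signals show the burrs met at about −124.6° yaw. We are about 2.7° past that, so about 0.12 N m above the drag, which is mid-window. I'll release and lift.

Emit:
move_arm --pt "0 0 0 0 50" --pt "0 0 0 0 85" --pt "0 0 0 0 100" --pt "0 0 0 0 100" --pt "0 0 -2 0 100" --pt "0 0 -4 0 100" --pt "0 0 -4 0 100" --pt "0 0 -4 0 100"

```text
t: 14.22
ee_pos: [499.5, 30.1, 349.8]
orientation: [-2.976, 1.006, 0.001]
ft_force: [0.9, 0.2, 0.2]
width: 87.5
grasp_force: 0.0
```

Run:
```python
from h import *
st(); print(delta([500.2-62,30-16,400],-72.4))
```

```text
F [0.86 0.19 0.15] M [ 0.087 -0.013 -0.015] yaw -127.37 pos [499.5  30.1 349.8] w 87.5 0.0 q6 2.259 tau6 0.001 t 14.225
(array([-3.9 ,  5.  , -5.02]), np.float64(-127.37), np.float64(-54.97))
```

Emit:
move_arm --pt "-1.9 2.5 -2.5 0 100" --pt "-2 2.5 -2.5 0 100" --pt "0 0 0 -9.2 100" --pt "0 0 0 -9.2 100" --pt "0 0 0 -9.2 100" --pt "0 0 0 -9.2 100" --pt "0 0 0 -9.2 100" --pt "0 0 0 -9 100" --pt "0 0 0 0 100" --pt "0 0 0 0 100"

```text
t: 15.48
ee_pos: [438.5, 13.9, 398.6]
orientation: [-3.105, -0.477, 0.0]
ft_force: [0.3, 0.3, 0.2]
width: 87.4
grasp_force: 0.0
```

Run:
```python
from h import *
st()
c=cam("wrist"); im=optics.get_image("wrist"); cv2.imwrite("pics/w5.png",im)
A=np.array([500.6,29.8]); ca=colour_angles(im,c,A); print(ca)
for l,z in [("ring_mark",219),("pointer_tip",205),("pointer_grip",204)]:
    for r in spotter.find_in("wrist",l)[:2]:
        P=onplane(c,r["point"],z)[:2]-A; print(l,np.round(r["point"],1),r["conf"],np.hypot(*P),np.arctan2(P[1],P[0])%(2*np.pi))
cv2.imwrite("pics/ov5.png",overlay(im,c,A,(190,300,50,155),5.5,[(ca[k][1],z,a,b) for k,z,a,b in (("red",204.5,35,70),("yellow",219,31,42)) if k in ca]))
```

```text
F [0.3  0.34 0.16] M [-0.023 -0.027 -0.048] yaw -72.54 pos [438.5  13.9 398.6] w 87.4 0.0 q6 1.2703 tau6 -0.019 t 15.475
{'yellow': (25, 3.0594, array([29.4, 33.3])), 'yellowpx': (np.float64(243.52), np.float64(136.0)), 'red': (239, 2.5058, array([36.8, 70.7])), 'redpx': (np.float64(213.30543933054392), np.float64(137.55648535564853))}
ring_mark [250.7  76.6] 0.91 28.09014824307018 0.4708594786084737
pointer_tip [214.5 139.5] 0.53 54.50807040894674 2.5489821915870317
pointer_tip [246.1  78.9] 0.53 27.980877037732345 0.6434148590940828
pointer_grip [215.1 137.8] 0.67 53.03572015274307 2.5311813437838055
```

View pics/ov5.png

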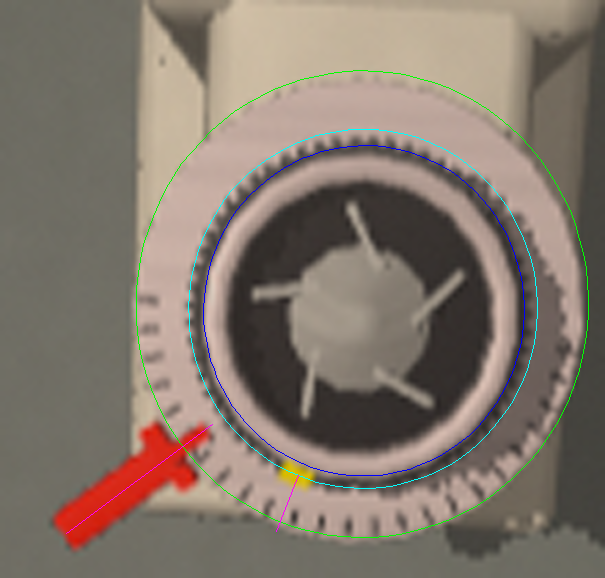

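The ring's mark now sits at about 3.06 rad world (crop px (297,474)) and the arrow is still at about 2.51 rad (tip at crop (210,430)). Next I'll work out the tab grasp.

Run:
```python
from h import *
A=np.array([500.1,29.7]); im=cv2.imread("pics/w5.png"); c=cam("wrist"); ca=colour_angles(im,c,A); print(ca)
a=ca["red"][1]; G=A+59*np.array([np.cos(a),np.sin(a)]); print(G)
print(delta([*G,260],np.degrees(a)+90), delta([*G,191]))
```

```text
{'yellow': (25, 3.0558, array([28.8, 32.7])), 'yellowpx': (np.float64(243.52), np.float64(136.0)), 'red': (239, 2.5001, array([36.3, 70.3])), 'redpx': (np.float64(213.30543933054392), np.float64(137.55648535564853))}
[452.82899593  65.00512958]
(array([ 2.91, -4.45, 13.86]), np.float64(-72.43), np.float64(54.33)) (array([ 2.91, -4.45, 20.76]), np.float64(-72.43), None)
```

Emit:
move_arm --pt "1.4 -2.2 0 0 100" --pt "1.5 -2.25 0 0 100" --pt "0 0 2 9 100" --pt "0 0 2 9 100" --pt "0 0 2.5 9 100" --pt "0 0 2.5 9 100" --pt "0 0 2.5 9 100" --pt "0 0 2.4 9.3 100" --pt "0 0 0 0 100" --pt "0 0 0 0 100"

```text
t: 16.92
ee_pos: [453.3, 65.0, 260.5]
orientation: [-2.983, 0.984, -0.001]
ft_force: [-0.3, -0.7, 0.1]
width: 87.5
grasp_force: 0.0
```

Run:
```python
from h import *
st(); print(delta([452.8,65,191],53.24))
c=cam("wrist"); im=optics.get_image("wrist"); cv2.imwrite("pics/w6.png",im)
v=overlay(im,c,np.array([500.1,29.7]),(60,460,60,360),1.8); cv2.imwrite("pics/ov6.png",v)
print(colour_angles(im,c,np.array([500.1,29.7])))
```

```text
F [-0.29 -0.75  0.11] M [ 0.074  0.042 -0.037] yaw -126.51 pos [453.3  65.  260.5] w 87.5 0.0 q6 2.3244 tau6 0.027 t 16.925
(array([-0.05,  0.04,  6.95]), np.float64(-126.51), np.float64(0.25))
{'yellow': (43, 3.0605, array([30.2, 32.6])), 'yellowpx': (np.float64(279.5348837209302), np.float64(164.53488372093022)), 'red': (548, 2.4992, array([36.4, 70.1])), 'redpx': (np.float64(252.28832116788323), np.float64(199.92518248175182))}
```

View pics/ov6.png

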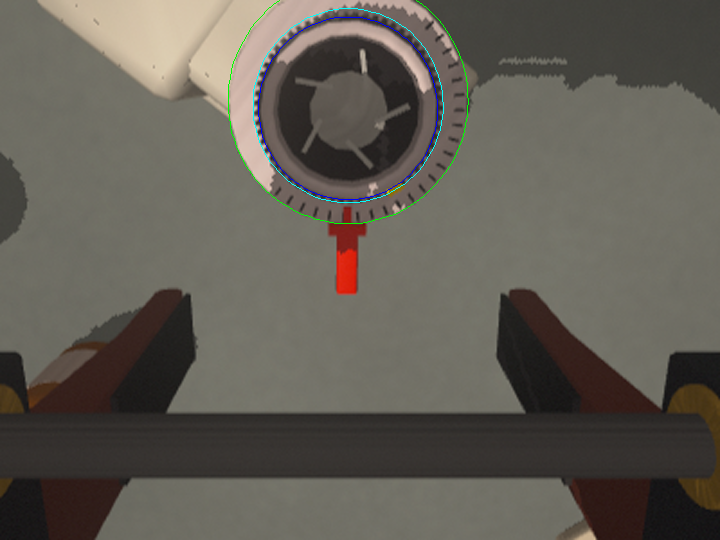

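The overlay fits very well. The tab is centred between the fingers, with its arrow at crop (347,215–290). I'll descend and grip.

Emit:
move_arm --pt "-0.1 0.04 3.5 0 100" --pt "0 0 2.5 0.2 100" --pt "0 0 0.9 0 100" --pt "0 0 0 0 50" --pt "0 0 0 0 0" --pt "0 0 0 0 0" --pt "0 0 0 0 0" --pt "0 0 0 0 0" --pt "0 0 0 0 0"

```text
t: 18.1
ee_pos: [451.7, 65.2, 190.7]
orientation: [-2.98, 0.993, -0.0]
ft_force: [-0.2, -0.4, 0.5]
width: 31.4
grasp_force: 0.0
```

Run:
```python
from h import *
st()
```

```text
F [-0.22 -0.43  0.54] M [0.107 0.005 0.022] yaw -126.87 pos [451.7  65.2 190.7] w 31.4 0.0 q6 2.3315 tau6 -0.0 t 18.1
```

Emit:
move_arm --pt "0 0 0 0 0" --pt "0 0 0 0 0" --pt "0 0 0 0 0" --pt "0 0 0 0 0"

```text
t: 18.6
ee_pos: [451.7, 65.3, 190.7]
orientation: [-2.98, 0.993, -0.0]
ft_force: [-0.1, 0.2, -0.4]
width: 7.7
grasp_force: 30.0
```

Run:
```python
from h import *
st()
o=get_obs(); A=np.array([500.1,29.7]); P=o["ee_pos"][:2]-A; print(np.hypot(*P),np.arctan2(P[1],P[0]))
# arc: world ccw rotation by dth about A, n steps; tool-frame shift per row
n=9;tot=.53;d=tot/n; r=np.hypot(*P); Rm=R.from_rotvec(o["orientation"]).as_matrix(); u=P/r
sh=r*(np.array([np.cos(d)*u[0]-np.sin(d)*u[1],np.sin(d)*u[0]+np.cos(d)*u[1]])-u)
print("row",(Rm.T@np.r_[sh,0])/10,"turn",-np.degrees(d))
```

```text
F [-0.06  0.18 -0.39] M [ 0.169 -0.06   0.057] yaw -126.86 pos [451.7  65.3 190.7] w 7.7 30.0 q6 2.3315 tau6 0.076 t 18.6
60.07051038608677 2.506900811890776
row [ 1.34669343e-02  3.53440977e-01 -4.59375674e-05] turn -3.3740847935481817
```

Emit:
move_arm --pt "0.01 0.353 0 -3.37 0" --pt "0.01 0.353 0 -3.37 0" --pt "0.01 0.353 0 -3.37 0" --pt "0.01 0.353 0 -3.37 0"

```text
t: 19.1
ee_pos: [444.7, 53.2, 190.7]
orientation: [-3.077, 0.634, -0.0]
ft_force: [1.0, 1.9, -1.5]
width: 7.7
grasp_force: 30.0
```

Run:
```python
from h import *
st()
o=get_obs(); A=np.array([500.1,29.7]); P=o["ee_pos"][:2]-A; print(np.hypot(*P),np.arctan2(P[1],P[0]))
```

```text
F [ 0.99  1.9  -1.5 ] M [ 0.279 -0.203  0.049] yaw -113.28 pos [444.7  53.2 190.7] w 7.7 30.0 q6 2.069 tau6 0.729 t 19.1
60.14014745967585 2.740871778754715
```

Smooth so far. I'll finish the arc and then look.

Emit:
move_arm --pt "0.01 0.353 0 -3.37 0" --pt "0.01 0.353 0 -3.37 0" --pt "0.01 0.353 0 -3.37 0" --pt "0.01 0.353 0 -3.37 0" --pt "0.01 0.353 0 -3.37 0" --pt "0 0 0 0 0" --pt "0 0 0 0 0"

```text
t: 19.98
ee_pos: [440.3, 36.2, 190.7]
orientation: [-3.136, 0.181, -0.001]
ft_force: [0.9, 1.2, -1.9]
width: 7.8
grasp_force: 30.0
```

Run:
```python
from h import *
st()
o=get_obs(); A=np.array([500.1,29.7]); P=o["ee_pos"][:2]-A; print(np.hypot(*P),np.arctan2(P[1],P[0]))
c=cam("wrist"); im=optics.get_image("wrist"); cv2.imwrite("pics/w7.png",im)
print(colour_angles(im,c,A)); v=overlay(im,c,A,(150,350,40,190),4); cv2.imwrite("pics/ov7.png",v)
```

```text
F [ 0.9   1.23 -1.93] M [ 0.209 -0.267  0.181] yaw -96.59 pos [440.3  36.2 190.7] w 7.8 30.0 q6 1.7408 tau6 0.144 t 19.975
60.17982042302534 3.033577000554649
{'yellow': (44, 3.0554, array([31.6, 32.7])), 'yellowpx': (np.float64(252.8409090909091), np.float64(204.97727272727272)), 'red': (1056, 3.0282, array([38.1, 69.7])), 'redpx': (np.float64(251.4005681818182), np.float64(238.88636363636363))}
```

View pics/ov7.png

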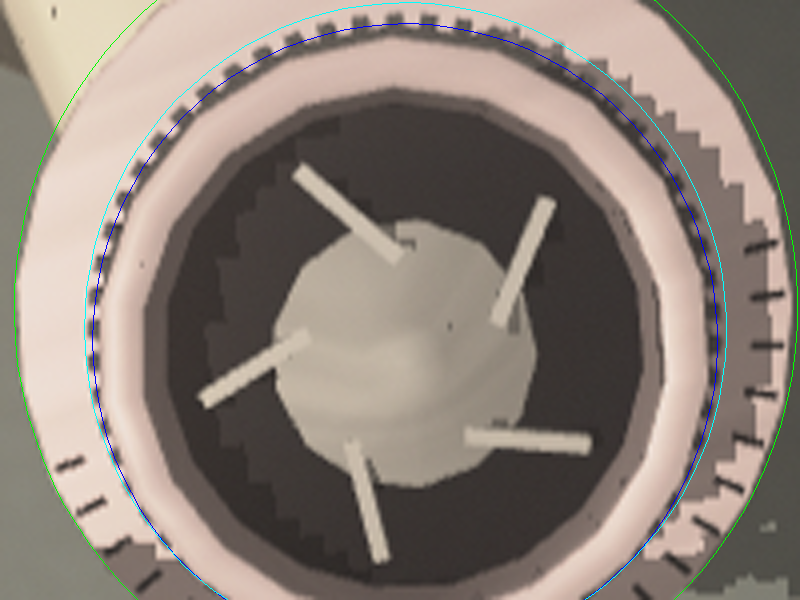

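The crop cut off the tip, but the colour measure gives 0.027 rad still to go. I'll make that trim.

Emit:
move_arm --pt "0 0.08 0 -0.75 0" --pt "0 0.08 0 -0.75 0" --pt "0 0 0 0 0" --pt "0 0 0 0 0"

```text
t: 20.52
ee_pos: [440.1, 34.5, 190.7]
orientation: [-3.138, 0.138, -0.001]
ft_force: [2.8, 3.0, -2.2]
width: 7.7
grasp_force: 30.0
```

Run:
```python
from h import *
st(); A=np.array([500.1,29.7])
c=cam("wrist"); im=optics.get_image("wrist"); cv2.imwrite("pics/w8.png",im)
print(colour_angles(im,c,A)); v=overlay(im,c,A,(200,305,180,275),6); cv2.imwrite("pics/ov8.png",v)
```

```text
F [ 2.8   3.   -2.19] M [ 0.541 -0.472  0.141] yaw -95.04 pos [440.1  34.5 190.7] w 7.7 30.0 q6 1.7099 tau6 0.162 t 20.525
{'yellow': (44, 3.0576, array([31.7, 32.6])), 'yellowpx': (np.float64(250.8409090909091), np.float64(204.97727272727272)), 'red': (1062, 3.0559, array([38.1, 69.7])), 'redpx': (np.float64(251.40395480225988), np.float64(238.7476459510358))}
```

View pics/ov8.png

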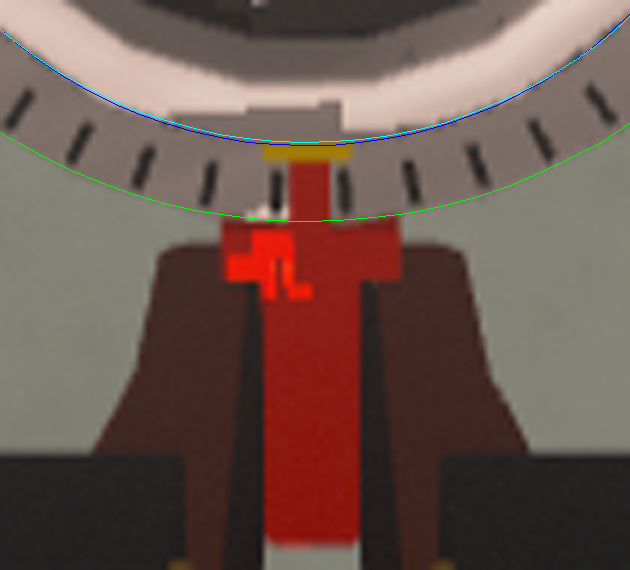

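The arrow tip (crop x≈310) sits at the middle of the yellow mark (264–351). I'll release and lift clear.

Emit:
move_arm --pt "0 0 0 0 30" --pt "0 0 0 0 60" --pt "0 0 0 0 80" --pt "0 0 0 0 80" --pt "0 0 0 0 80" --pt "0 0 -3 0 80" --pt "0 0 -5 0 80" --pt "0 0 -5 0 80" --pt "-2 0 -5 0 80" --pt "0 0 0 0 80"

```text
t: 21.82
ee_pos: [421.1, 36.4, 374.5]
orientation: [-3.138, 0.138, -0.012]
ft_force: [-1.0, -0.0, -0.0]
width: 70.2
grasp_force: 0.0
```

Run:
```python
from h import *
st(); A=np.array([500.1,29.7])
c=cam("wrist"); im=optics.get_image("wrist"); cv2.imwrite("pics/w9.png",im)
print(colour_angles(im,c,A)); v=overlay(im,c,A,(180,320,60,180),5); cv2.imwrite("pics/ov9.png",v)
```

```text
F [-1.02 -0.04 -0.04] M [0.023 0.014 0.006] yaw -95.02 pos [421.1  36.4 374.5] w 70.2 0.0 q6 1.7165 tau6 0.027 t 21.825
{'yellow': (35, 3.0622, array([28.7, 32.5])), 'yellowpx': (np.float64(251.6), np.float64(124.97142857142858)), 'red': (266, 3.0586, array([36.2, 69.8])), 'redpx': (np.float64(251.796992481203), np.float64(147.68045112781954))}
```

View pics/ov9.png

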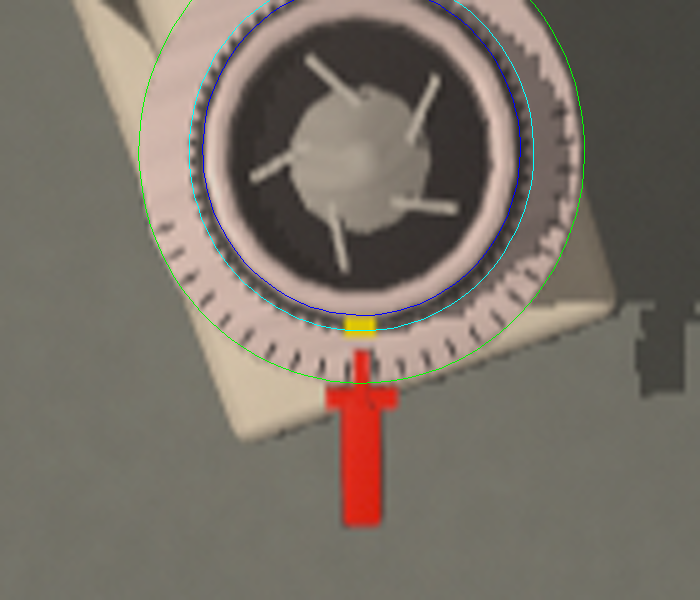

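The arrow (x≈361) lines up with the yellow mark (x≈360), within 0.004 rad, and the gripper is clear of everything. I'll hand in.

```bash
python3 -c "
from h import *
print(close_job())"
```

```text
the job is handed in; nothing more can be done
None
```

The job is handed in: I turned the ring clockwise until the burrs met lightly (about 0.12 N m above the drag by the wrist readings) and left it there, then set the red pointer to the yellow mark within about 0.004 rad; the result wasn't reported back.

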